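Clear the jammed terminal block from the feed chute

ROBOT

A 6-joint arm with a two-finger parallel gripper is mounted at the origin on the work surface. World frame = base frame: x ahead of the robot, y to its left, z up, the work surface at z = 0. Lengths are in mm, angles in degrees, forces in N, time in s.
With the tool pointing down it reaches from about 225 to 875 mm from the base axis. Payload 3.4 kg.
Tool frame: the origin (TCP) lies on the mounting face of the last link; the fingertips stand 173 mm ahead of it and the grasp point (between the pads) lies 155 mm ahead of it; z points along the fingers, y is the direction in which the jaws open and shut (so a half turn about z gives the same grasp; the last joint's range is limited). The gripper opens to 85 mm and grips with 20 to 120 N. Pads are 22 mm wide; open, the fingers measure 114 mm over their backs; the gripper's body (76 mm by 85 mm) begins 54 mm behind the grasp point. The pads swing forward as they close: fully open they stand 13 mm farther back than shut.
Start: joints at [-84.053, 15.808, 86.224, -0, 77.962, -6.933], TCP at [128.169, -560.551, 404.728] pointing down, gripper open.
Joint ranges: [-165.64, 165.64], [-43.16, 119.46], [12.63, 154.43], [-67.54, 247.53], [6.08, 155.33], [-154.97, 154.97]. Speed limits (degrees/s): [147.25, 147.25, 180, 180, 180, 180].

INTERFACE

Orientations are given as a 3x3 rotation matrix whose columns are the frame's x, y, z axes.
In Python, from station import get_obs, read_camera, job_done gives the robot as it stands. The module is installed in compiled form; this text tells all that it offers.
- The arm moves only by the tool servo_tool, never from a script. Its argument "motion" is a list of rows, each a list of 2 entries, a list of its own where there are three numbers: the shift along the tool's x, y, z in cm, then the turn about the tool's z in rad. A call has exactly 10 rows; each row is the pose to reach, as a shift and turn from the pose commanded when the call began, along the tool's axes at that moment; what a row does not reach only later rows make up. A row lasts 1/10 s, in which the tool goes at most 50 mm and 8.59 degrees, less where a joint would pass 70% of its speed; a pose out of reach is approached as far as the arm can. A call with a gripper value outside its range is refused whole. "gripper" is the closure, from 0 (fully open) to 1 (shut), set as the call begins (left out, the last holds). The fingers move at their own pace and stop on an object; "squeeze" is the grip in N (left out, the last holds). Time passes only in rows, so rows that repeat a pose let the fingers close, or fill a call up. It gives the time, the measured TCP pose, the force and the opening at its end, in the units of the state.
- get_obs(): the state, without advancing time (a new reading comes with each control period).
- read_camera(name): name is "scene" or "top"; returns a dict with "frame" (480x640x3 uint8, red, green, blue), "vfov" (degrees; the focal length in pixels is half the picture's height over the tangent of half this angle, whatever the lens; pixels are square), "cx", "cy" (the principal point, pixels), "rvec" (rotation vector, rad) and "tvec" (3), from world to camera coordinates, as OpenCV has them. Camera axes: x right, y down, z forward; pixel columns grow to the right and rows downward; lengths in mm; the calibration is good to about 2 mm. A picture is of the moment at which its call begins. There is no depth.
- job_done(): hands the job in, once; it reports no verdict.
The state is a dict: "clock": time; "joints": joint angles; "joint_vel": joint speeds; "joint_torque": joint torques, N m; "ee_pos": TCP position; "tcp_rot": TCP orientation; "wrist_force": force on the tool from outside, world axes, zero at the start; "ft_torque": the same for the moment, N m; "gripper_width": finger opening in mm.
Only numpy, scipy, OpenCV 4.12 (cv2) and the standard library are available. Lean on these libraries where they do the work, as an engineer would, in place of code of your own. Each camera call takes 0.05 s, during which the arm holds its last target.

TASK

A terminal block has turned sideways and jammed across the sloping chute, with its ends caught under the guard strips. Push it back up the slope until it lies on the level landing at the top, clear of the guard; then lift it out there and set it down, without dropping it, on the floor of the shallow rectangular tray (not in the round dish). Leave the other, identical block that lies loose on the bench where it is.

Things in the scene. Friction and masses are not known exactly. Their poses are not given: they have to be found in the camera images.
- block_center (a point): Centre of the jammed terminal block: black plastic bar, two rows of steel screws on top, 34 (x) by 76 (y) by 22 mm high (z), about 70 g. It starts flat on the smooth 15 degree slope, crosswise; its middle 50 mm can be reached from above through the guard's slot: a shut gripper put down just downhill of it can push it up. On the landing it stays put; grasp it there across its 34 mm.
- chute: Fixed aluminium chute; origin on the bench under its midline, x downhill along it, mm. Landing: level, z 85, x -171 to -60, 100 wide, side walls 15 high. Slope: floor z = 85 - 0.268(x + 60) to x 152; inside 100 wide, narrowing from x -12 to 56 wide at x 56. Guard: flat strips along both sides, x -48 to 70, tops 33 and undersides 30 above the slope, an open slot 50 wide (y -25 to 25) between.
- tray: Fixed shallow grey plastic tray, 180 (x) by 150 (y) by 25 mm high, walls and floor 4 mm thick; origin under its centre, on the bench. It stands left or right of the chute; a round steel dish, 130 mm across, stands on the other side.
- spare_center (a point): Centre of the other terminal block, same as the jammed one (34 x 76 x 22 mm, same axes), lying loose and level on the bench away from the chute. Not to be moved.
Mind the look-alikes: they are no part of the job. Leave any blue or turquoise look-alike of the tray alone. What is shaped like the part that bears block_center but brown is not meant.

How it is judged (in metres and radians):
On the way, in this order (a step that is already met when the one before it is completed fails the run):
1. the block has been pushed up onto the level landing, clear of the guard, and lies on it (x of block_center in the frame of chute between -0.175 and -0.075 m and z of block_center in the frame of chute between 0.09 and 0.104 m), for 0.1 s.
2. the gripper has lifted the block out of the chute (z of block_center in the frame of chute above 0.12 m and contact force between the fingers and block above 0.2 N), for 0.1 s.
At the end, for the whole second after the job is handed in: The jammed block lies anywhere inside the rectangular tray, down on its floor (centre less than 26 mm above the bench), released and at rest (x of block_center in the frame of tray between -0.086 and 0.086 m and y of block_center in the frame of tray between -0.071 and 0.071 m and z of block_center in the frame of tray below 0.026 m and linear speed of block below 0.02 m/s and contact force between the fingers and block below 0.05 N); the robot touches nothing.
It fails at once if the other terminal block was disturbed (moved more than 20 mm) (distance of spare_center from where it was at the start of the episode above 0.02 m).
It fails at once if the block was dropped: falling free faster than 0.9 m/s (a fall of about 40 mm) (contact force between block and anything else below 0.02 N and linear speed of block above 0.9 m/s).
It also fails if it takes over 58 s, if anything falls off the work surface, if the arm or the gripper's body presses on something with over 40 N, if the wrist force passes 120 N, or if a joint passes its speed limit or range.

## Working session

There is one attempt and no reset: what is moved stays moved. The work goes in short steps, Python scripts to look and compute and a tool call to move; the robot and the scene stay as the last step left them, time stands still between calls to the robot, and variables do not carry over. Pictures are saved under pics/ and viewed, and the job is handed in when it is done.

Besides the shell and the picture viewer there is one more tool, called after "Call:" as name(argument=value, ...), one argument or row to a line, values as JSON. servo_tool: Moves the arm, as the interface text tells. Its arguments: {"type":"object","properties":{"motion":{"type":"array"},"gripper":{"type":"number"},"squeeze":{"type":"number"}},"required":["motion"]}

```bash
mkdir -p pics; python3 - <<'E'
from station import *
import cv2
o=get_obs();print(o)
for n in("scene","top"):
    c=read_camera(n);cv2.imwrite(f"pics/{n}0.png",c["frame"][:,:,::-1]);print(n,{k:v for k,v in c.items() if k!="frame"})
    import pickle;pickle.dump(c,open(f"{n}0.pkl","wb"))
E
```

```text
{'clock': 0.0, 'joints': array([-8.40522410e+01,  1.58494155e+01,  8.62957162e+01,  4.02066705e-04,
        7.79636422e+01, -6.93095146e+00]), 'joint_vel': array([-0.06650389, -0.01184822, -0.15470174,  0.06262329, -0.0038795 ,
        0.00412531]), 'joint_torque': array([ 3.53009113e-03, -4.16767251e+01, -2.45804018e+01, -1.58329635e-04,
        1.09591315e-02, -4.70837662e-06]), 'ee_pos': array([ 128.15234725, -560.31893067,  403.81812075]), 'tcp_rot': array([[ 9.74844431e-01,  2.22886294e-01, -1.89895548e-04],
       [ 2.22886250e-01, -9.74842629e-01,  1.88895312e-03],
       [ 2.35903485e-04, -1.88376054e-03, -9.99998198e-01]]), 'wrist_force': array([-0.34921175,  0.46756649,  0.47964111]), 'ft_torque': array([0.01387771, 0.04025015, 0.00553687]), 'gripper_width': 85.3786558705932}
scene {'vfov': 51.417013121419444, 'cx': 317.4045096422577, 'cy': 241.19421751112816, 'rvec': array([ 2.48058867,  0.74067523, -0.19750955]), 'tvec': array([-419.60974403, -202.67395457, 1369.64549622])}
top {'vfov': 51.50256671078373, 'cx': 312.32799319654976, 'cy': 239.70851819164108, 'rvec': array([ 2.17952871, -2.15642111,  0.08306264]), 'tvec': array([ -11.28698118,  537.52258083, 1138.64742626])}
```

View pics/scene0.png

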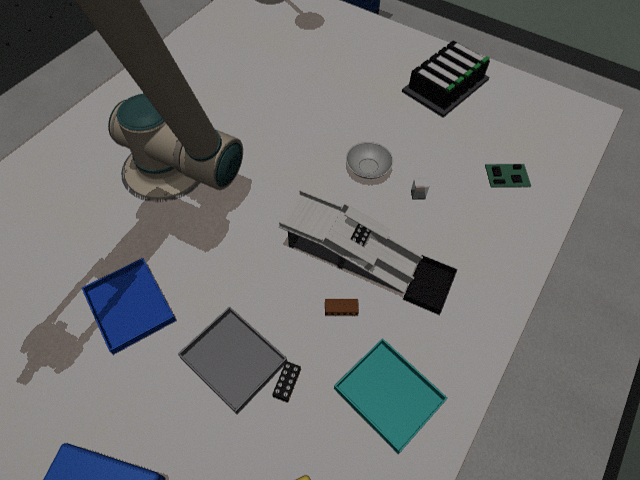

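View pics/top0.png

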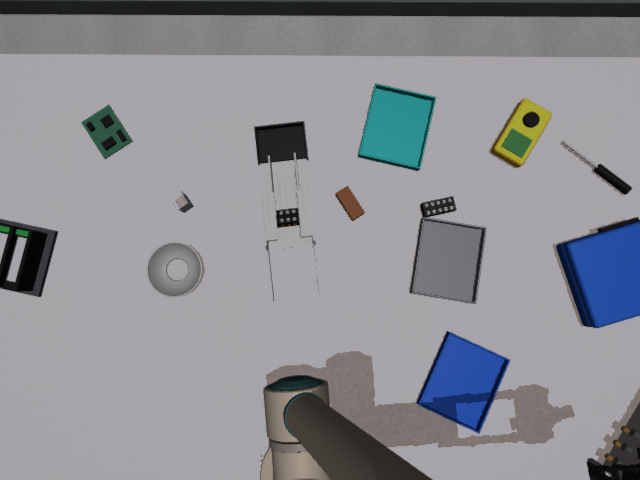

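The top view shows the chute at about (287,210), running downhill toward the black bin at (281,143). The jammed block is at (288,217), the grey tray at (447,260), the spare at (438,207) and the dish at (176,269). I'll enlarge both views to find the edges.

```bash
cat > h.py <<'E'
import numpy as np,cv2,pickle
def load(n,i=0): return pickle.load(open(f"{n}{i}.pkl","rb"))
def ray(c,uv,z):
    f=240/np.tan(np.radians(c["vfov"]/2)); R=cv2.Rodrigues(c["rvec"])[0]; C=-R.T@c["tvec"]
    d=R.T@np.array([(uv[0]-c["cx"])/f,(uv[1]-c["cy"])/f,1]); return C+d*(z-C[2])/d[2]
def proj(c,P):
    f=240/np.tan(np.radians(c["vfov"]/2)); K=np.array([[f,0,c["cx"]],[0,f,c["cy"]],[0,0,1.]])
    return cv2.projectPoints(np.array(P,float).reshape(-1,3),c["rvec"],c["tvec"],K,None)[0].reshape(-1,2)
def shot(n,i):
    from station import read_camera
    c=read_camera(n);pickle.dump(c,open(f"{n}{i}.pkl","wb"));return c
def crop(c,x,y,w,h,s,name):
    cv2.imwrite(f"pics/{name}.png",cv2.resize(c["frame"][y:y+h,x:x+w,::-1],None,fx=s,fy=s,interpolation=cv2.INTER_CUBIC))
E
python3 - <<'E'
from h import *
crop(load("top"),235,110,100,200,3,"a"); crop(load("scene"),270,180,200,140,4,"b"); 
E
```

```text
(no output)
```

View pics/a.png

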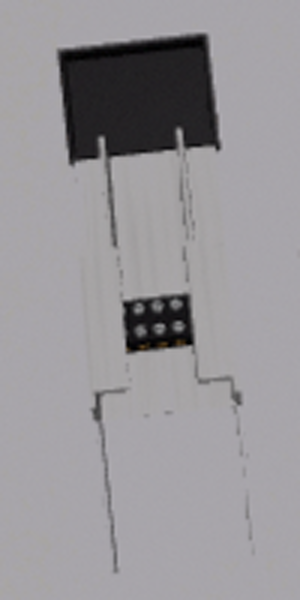

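View pics/b.png

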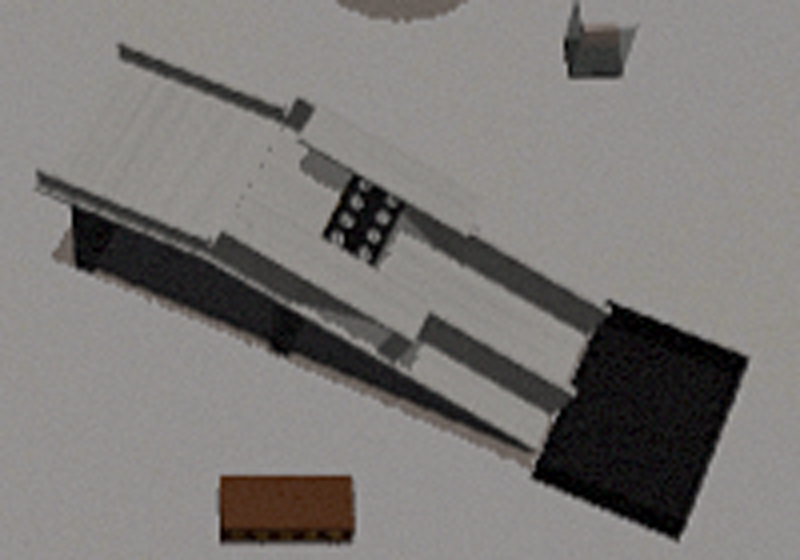

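```bash
python3 - <<'E'
from h import *
t=load("top");s=load("scene")
A=lambda x,y:(235+x/3,110+y/3); B=lambda x,y:(270+x/4,180+y/4)
def fit(obs):
    from scipy.optimize import least_squares
    def r(p):
        a=p[2];out=[]
        for c,uv,P in obs:
            w=[p[0]+np.cos(a)*P[0]-np.sin(a)*P[1],p[1]+np.sin(a)*P[0]+np.cos(a)*P[1],P[2]]
            out.append(proj(c,w)[0]-np.array(uv))
        return np.ravel(out)
    q=least_squares(r,[550,0,0]);print(q.x[:2],np.degrees(q.x[2]));print(q.fun.reshape(-1,2).round(1));return q.x
zg=81.8+34
obs=[(t,A(116,571),(-171,51,100)),(t,A(252,555),(-171,-51,100)),(t,A(197,380),(-40,-25,zg-2)),(t,A(129,389),(-40,25,zg-2)),
(s,B(122,45),(-171,51,100)),(s,B(38,172),(-171,-51,100))]
p=fit(obs)
m=p
a=p[2]
# block: dark mask corners
for n,c,roi in(("top",t,(270,200,35,32)),("scene",s,(345,215,32,40))):
    x,y,w,h=roi;g=c["frame"][y:y+h,x:x+w].max(2);
    print(n);print((g<70).sum(0),(g<70).sum(1))
def ch(P): 
    d=P[:2]-p[:2];return np.array([np.cos(a)*d[0]+np.sin(a)*d[1],-np.sin(a)*d[0]+np.cos(a)*d[1],P[2]])
# block top edges (top view): uphill top edge ~crop y 343, downhill 297; iterate height
for uv in [A(125,300),A(190,295),A(127,345),A(194,340),A(129,352),A(194,347)]:
    z=95
    for _ in range(10):
        q=ch(ray(t,uv,z)); z=85-.268*(q[0]+60)+22.8
    print(uv,q.round(1),ray(t,uv,z).round(1))
# tray
for c in(t,):
    hsv=cv2.cvtColor(c["frame"],cv2.COLOR_RGB2HSV)
    pass
E
python3 - <<'E'
from h import *
crop(load("top"),400,185,100,130,5,"c");crop(load("scene"),170,300,140,120,5,"d")
E
```

```text
[573.99938444  47.96511086] 7.700068123780703
[[-0.1  0.2]
 [ 1.4 -0.2]
 [ 0.3 -0.9]
 [-0.  -1. ]
 [-1.1 -1.3]
 [ 0.3 -1.9]]
top
[ 0  0  0  0  0  0  3 15 16 17 11  9  9 16 17 16 10  9  9 13 17 17 14 10
  8 10 16 16  9  0  0  0  0  0  0] [ 0  0  0  0  0  0  0  0  1  9 12 12 12 15 19 22 23 19 12 12 13 19 22 22
 20 16  7  0  0  0  0  0]
scene
[ 5  5  4  3  3  2  6  6  5  7  8 12 15 18 17 14 16 15 16 14 13 10  8  6
  5  3  3  4  4  4  5  5] [ 0  0  0  0  1  0  0  0  1  3  4  6  9 12 11 11 15 20 18 16 16 18 18 12
 10 10 10  7  4  2  2  0  0  0  0  2  3  5  7  8]
(276.6666666666667, 210.0) [27.1 22.5 84.4] [597.9  73.9  84.4]
(298.3333333333333, 208.33333333333331) [ 24.7 -26.   85.1] [602.   25.5  85.1]
(277.3333333333333, 225.0) [-7.7 24.3 93.8] [563.1  71.   93.8]
(299.6666666666667, 223.33333333333331) [-10.3 -25.1  94.5] [567.2  21.7  94.5]
(278.0, 227.33333333333331) [-13.2  23.3  95.3] [557.8  69.3  95.3]
(299.6666666666667, 225.66666666666669) [-15.6 -24.5  95.9] [561.8  21.6  95.9]
```

View pics/c.png

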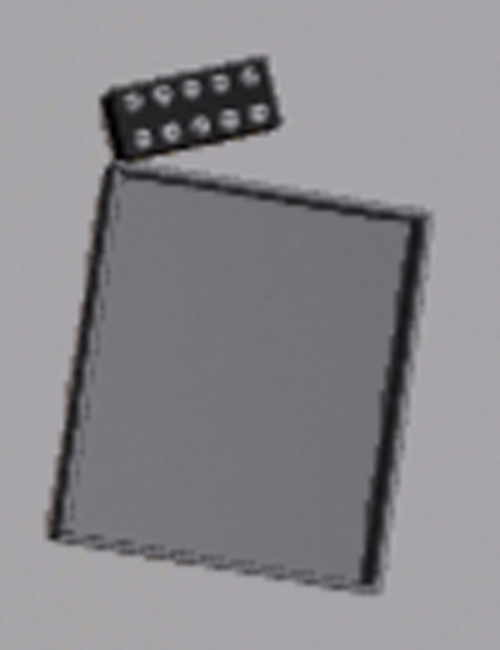

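```bash
cat >> h.py <<'E'
CH=(574.0,47.6,np.radians(7.7))
def ch2w(x,y=0):
    a=CH[2];return np.array([CH[0]+np.cos(a)*x-np.sin(a)*y,CH[1]+np.sin(a)*x+np.cos(a)*y])
def shift(target,yaw=None,o=None):
    "target TCP world mm; yaw of tool y in deg -> tool shift cm, turn rad"
    from station import get_obs
    o=o or get_obs();R=o["tcp_rot"];d=R.T@(np.array(target)-o["ee_pos"])/10
    y=np.degrees(np.arctan2(R[1,1],R[0,1]))
    tr=0 if yaw is None else -np.radians((yaw-y+180)%360-180)
    return d.round(2),round(float(tr),3),"t",o["clock"],"pos",o["ee_pos"].round(1),"yaw",round(float(y),2),"F",o["wrist_force"].round(1)
E
python3 - <<'E'
from h import *
t=load("top");s=load("scene")
q=[ray(t,(400+x/5,185+y/5),25)[:2] for x,y in((112,165),(428,215),(378,592),(50,540))]
print(np.round(q,1),np.mean(q,0),[np.linalg.norm(q[i]-q[i-1]).round(1) for i in range(4)])
e=(q[0]-q[3]+q[1]-q[2]);print(np.degrees(np.arctan2(e[1],e[0])))
print([ray(s,uv,25)[:2].round(1) for uv in((231,309),(286,360),(237,411),(180,354))])
print(ray(t,(438,206),22)[:2])
print(ch2w(60),shift([*ch2w(60),404],7.7))
E
```

```text
[[ 591.1 -262.4]
 [ 569.  -409. ]
 [ 394.3 -382.6]
 [ 416.3 -232.3]] [ 492.68689066 -321.59311508] [np.float64(177.3), np.float64(148.3), np.float64(176.7), np.float64(151.9)]
-9.177332443702083
[array([ 425.7, -241.1]), array([ 596.2, -270. ]), array([ 574.5, -410.1]), array([ 400.3, -382.9])]
[ 620.28480935 -299.80192969]
[633.45899198  55.63917113] (array([ 62.99, -48.78,   0.09]), -1.48, 't', 0.1, 'pos', array([ 128.2, -560.3,  403.9]), 'yaw', -77.12, 'F', array([0.7, 0.7, 0.3]))
```

Call:
servo_tool(
  motion=[
    [[3,-2.3,0],-0.1],
    [[6.5,-5,0],-0.2],
    [[10,-7.8,0],-0.3],
    [[13.8,-10.7,0],-0.4],
    [[17.5,-13.6,0],-0.5],
    [[21.3,-16.5,0],-0.6],
    [[25,-19.4,0],-0.7],
    [[28.8,-22.3,0],-0.8],
    [[32.5,-25.2,0],-0.9],
    [[36,-27.9,0],-1.0],
  ],
  gripper=1,
)

```text
clock: 1.1
ee_pos: [417.7, -206.3, 404.5]
tcp_rot: [[0.335, 0.942, -0.0], [0.942, -0.335, 0.0], [0.0, -0.0, -1.0]]
wrist_force: [-0.4, -1.1, 0.2]
gripper_width: -0.1
```

```bash
python3 -c "
from h import *
print(shift([*ch2w(60),404],7.7))"
```

```text
(array([31.91, 11.55,  0.05]), -0.476, 't', 1.1, 'pos', array([ 417.7, -206.3,  404.5]), 'yaw', -19.57, 'F', array([-0.4, -1.1,  0.2]))
```

Call:
servo_tool(
  motion=[
    [[3.8,1.4,0],-0.06],
    [[7.7,2.8,0.5],-0.12],
    [[11.5,4.2,1.5],-0.18],
    [[15.4,5.6,2.5],-0.24],
    [[19.3,7,4],-0.3],
    [[23.1,8.4,5.5],-0.36],
    [[26.5,9.6,7],-0.42],
    [[29.5,10.7,8.5],-0.476],
    [[31.9,11.6,9.5],-0.476],
    [[31.9,11.6,10],-0.476],
  ],
)

```text
clock: 2.1
ee_pos: [635.6, 54.9, 302.6]
tcp_rot: [[-0.132, 0.991, -0.001], [0.991, 0.132, 0.001], [0.001, -0.001, -1.0]]
wrist_force: [0.3, -0.2, 0.0]
gripper_width: 0.2
```

```bash
python3 -c "
from h import *
t=shot('top',1);s=shot('scene',1)
crop(t,235,110,130,200,3,'t1');crop(s,270,130,200,190,4,'s1')
print(shift([*ch2w(60),234],7.7))"
```

```text
(array([0.3 , 0.04, 6.9 ]), -0.003, 't', 2.2, 'pos', array([633.7,  52.7, 303. ]), 'yaw', 7.51, 'F', array([-0.7, -0.1,  0.2]))
```

View pics/s1.png

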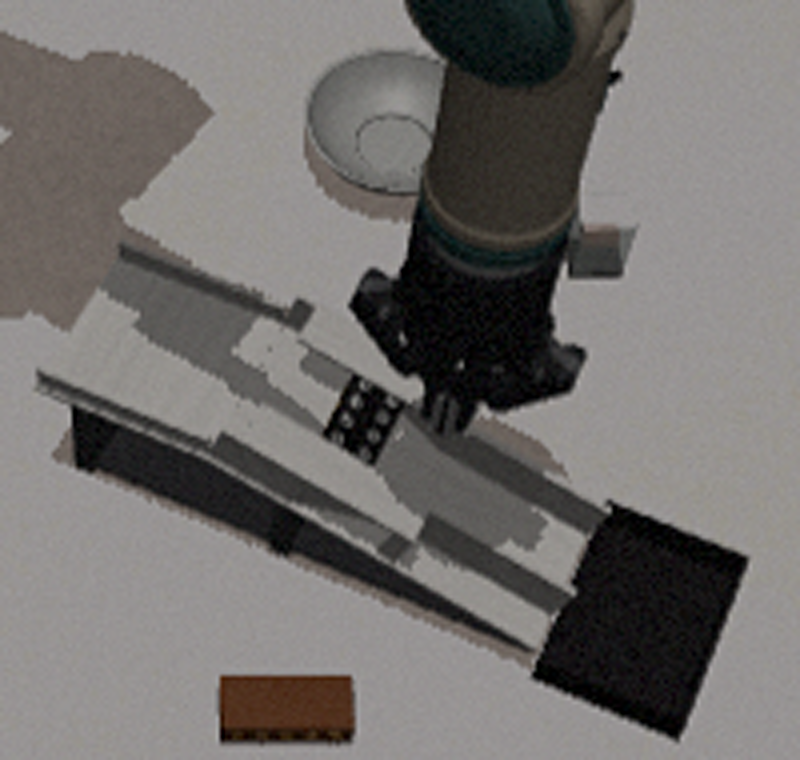

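View pics/t1.png

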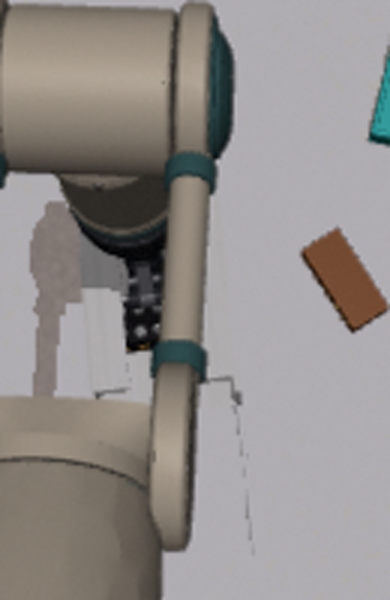

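The scene view shows the shut fingertips over the slot at about (381,238), just downhill of the block at about (361,235). I'll check the tip pixel against the kinematics, then descend.

```bash
python3 -c "
from h import *
s=load('scene',1)
p=np.array([633.7,52.7,130.]);a=CH[2];u=np.array([np.cos(a),np.sin(a),0])
for k in(-14,-7,0,7,14):print(k,(proj(s,p+u*k)[0]-[270,130])*4)
"
```

```text
-14 [422.53892814 410.25390512]
-7 [434.26543489 414.84435546]
0 [446.02452233 419.44755982]
7 [457.81632644 424.06357143]
14 [469.64098395 428.69244381]
```

Call:
servo_tool(
  motion=[
    [[0.2,0,0.5],0],
    [[0.3,0,1.5],0],
    [[0.3,0,2.5],0],
    [[0.3,0,3.5],0],
    [[0.3,0,4.5],0],
    [[0.3,0,5.5],0],
    [[0.3,0,6.2],0],
    [[0.3,0,6.6],0],
    [[0.3,0,6.6],0],
    [[0.3,0,6.6],0],
  ],
)

```text
clock: 3.2
ee_pos: [634.1, 55.4, 238.8]
tcp_rot: [[-0.13, 0.992, 0.001], [0.992, 0.13, -0.0], [-0.0, 0.0, -1.0]]
wrist_force: [-0.1, 0.2, 0.5]
gripper_width: -0.2
```

```bash
python3 -c "
from h import *
s=shot('scene',2)
crop(s,270,130,200,190,4,'s2')
print(shift([*ch2w(60),234],7.7))"
```

```text
(array([ 0.03, -0.06,  0.51]), -0.004, 't', 3.25, 'pos', array([634.1,  55.4, 239.1]), 'yaw', 7.45, 'F', array([-0.3,  0.2,  0.4]))
```

View pics/s2.png

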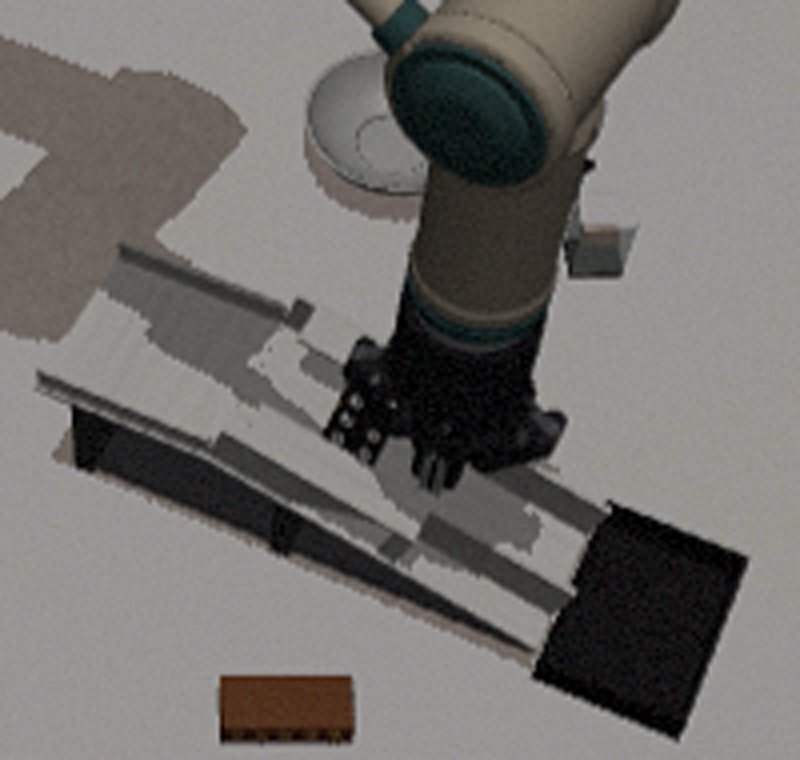

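The tip is about 13 mm above the slope and centred in the slot. I'll lower it 5 mm and start pushing.

Call:
servo_tool(
  motion=[
    [[0,0,0.5],0],
    [[0,-0.5,0.37],0],
    [[0,-1.0,0.23],0],
    [[0,-1.5,0.1],0],
    [[0,-2.0,-0.04],0],
    [[0,-2.5,-0.17],0],
    [[0,-3.0,-0.3],0],
    [[0,-3.5,-0.44],0],
    [[0,-4.0,-0.57],0],
    [[0,-4.0,-0.57],0],
  ],
)

```text
clock: 4.25
ee_pos: [593.5, 50.1, 244.7]
tcp_rot: [[-0.13, 0.992, -0.0], [0.992, 0.13, -0.0], [-0.0, -0.0, -1.0]]
wrist_force: [0.1, -0.4, 0.2]
gripper_width: -0.0
```

```bash
python3 -c "
from h import *
s=shot('scene',3)
crop(s,270,130,200,190,4,'s3')
print(shift([*ch2w(20),250],7.7))"
```

```text
(array([ 0.01,  0.01, -0.54]), -0.004, 't', 4.3, 'pos', array([593.8,  50.2, 244.6]), 'yaw', 7.45, 'F', array([-0.6, -0.2,  0.3]))
```

View pics/s3.png

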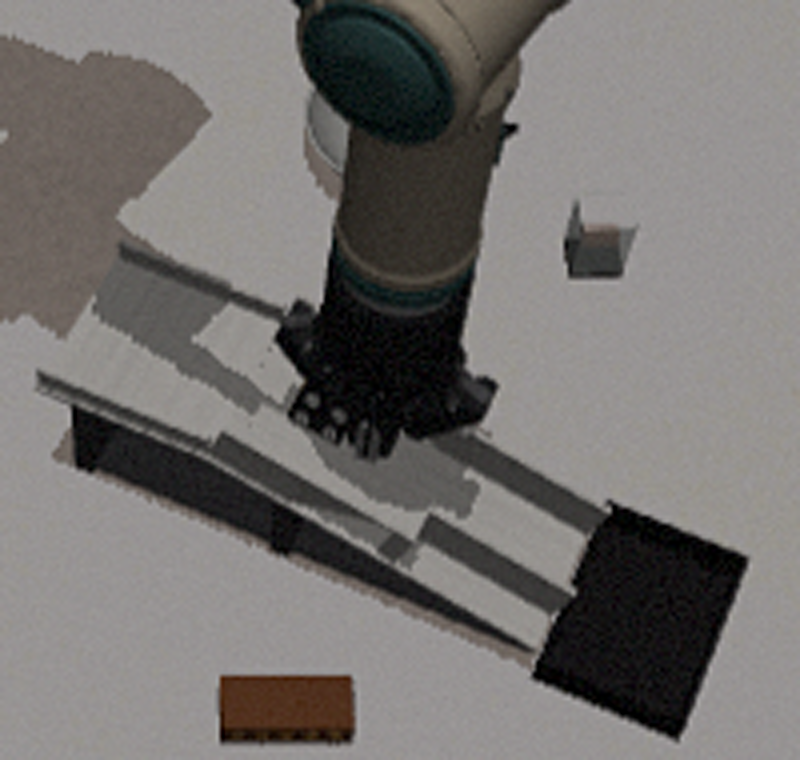

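The block has moved uphill with the finger, now at about (350,234), and the wrist force is near zero. I'll keep pushing.

Call:
servo_tool(
  motion=[
    [[0,-0.6,-0.16],0],
    [[0,-1.2,-0.32],0],
    [[0,-1.8,-0.48],0],
    [[0,-2.4,-0.64],0],
    [[0,-3.0,-0.8],0],
    [[0,-3.6,-0.97],0],
    [[0,-4.2,-1.13],0],
    [[0,-4.8,-1.29],0],
    [[0,-5.4,-1.45],0],
    [[0,-6.0,-1.61],0],
  ],
)

```text
clock: 5.3
ee_pos: [533.5, 42.4, 260.2]
tcp_rot: [[-0.13, 0.992, -0.002], [0.992, 0.13, -0.0], [0.0, -0.002, -1.0]]
wrist_force: [0.7, 0.0, -0.4]
gripper_width: 0.3
```

```bash
python3 -c "
from h import *
s=shot('scene',4)
crop(s,270,130,200,190,4,'s4')
print(shift([*ch2w(-40),262],7.7))"
```

```text
(array([-0.03,  0.17, -0.17]), -0.004, 't', 5.35, 'pos', array([532.7,  42.3, 260.4]), 'yaw', 7.45, 'F', array([-0.7,  0. ,  0. ]))
```

View pics/s4.png

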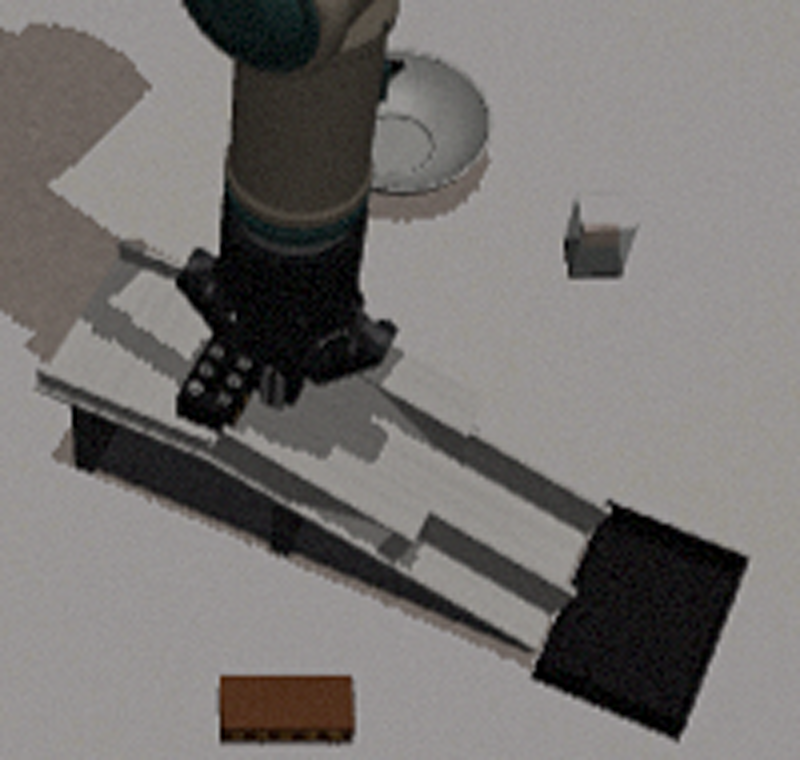

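The block is now at the crest, at about (324,225). I'll push about 40 mm more, with the end of the path level.

Call:
servo_tool(
  motion=[
    [[0,-0.6,-0.16],0],
    [[0,-1.2,-0.32],0],
    [[0,-1.8,-0.48],0],
    [[0,-2.4,-0.5],0],
    [[0,-3.0,-0.5],0],
    [[0,-3.4,-0.5],0],
    [[0,-3.7,-0.5],0],
    [[0,-3.9,-0.5],0],
    [[0,-4.0,-0.5],0],
    [[0,-4.0,-0.5],0],
  ],
)

```text
clock: 6.35
ee_pos: [495.0, 37.2, 265.4]
tcp_rot: [[-0.13, 0.992, -0.0], [0.992, 0.13, -0.0], [-0.0, -0.0, -1.0]]
wrist_force: [0.3, 0.0, -0.3]
gripper_width: -0.0
```

```bash
python3 -c "
from h import *
s=shot('scene',5);t=shot('top',5)
crop(s,270,130,200,190,4,'s5')
crop(t,235,110,130,200,3,'t5')
print(shift([*ch2w(-82),265],7.7))"
```

```text
(array([-0.03, -0.23,  0.04]), -0.004, 't', 6.45, 'pos', array([495. ,  37.2, 265.4]), 'yaw', 7.45, 'F', array([ 0. , -0.3,  0.7]))
```

View pics/s5.png

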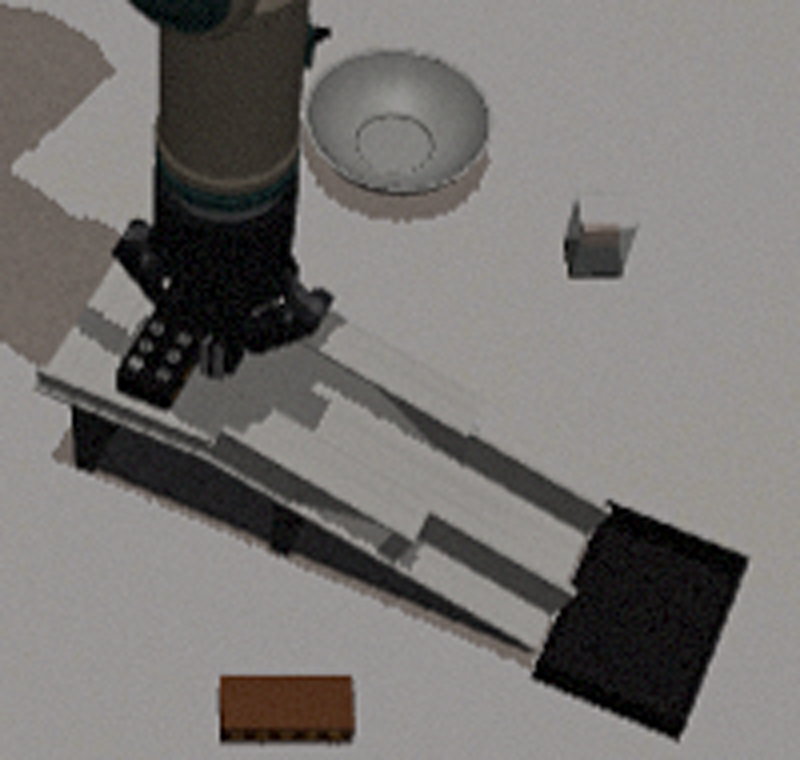

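View pics/t5.png

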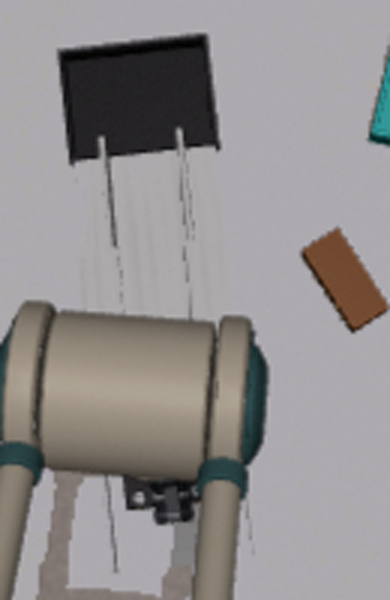

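The block now lies flat on the landing, centred at about (309,222). I'll back off a little, raise the arm, and open partway once clear.

Call:
servo_tool(
  motion=[
    [[0,0.5,0],0],
    [[0,0.8,0],0],
    [[0,0.8,-1],0],
    [[0,0.8,-3],0],
    [[0,0.8,-6],0],
    [[0,0.8,-9],0],
    [[0,0.8,-12],0],
    [[0,0.8,-13.5],0],
    [[0,0.8,-14],0],
    [[0,0.8,-14],0],
  ],
)

```text
clock: 7.45
ee_pos: [502.9, 38.3, 406.3]
tcp_rot: [[-0.13, 0.992, 0.002], [0.992, 0.13, -0.0], [-0.0, 0.002, -1.0]]
wrist_force: [-0.2, -0.9, 0.3]
gripper_width: 0.1
```

```bash
python3 -c "
from h import *
s=shot('scene',6);t=shot('top',6)
crop(s,270,130,100,100,6,'s6')
crop(t,235,210,100,100,6,'t6')
print(shift([*ch2w(-112),405],7.7))"
```

```text
(array([-0.05, -4.  , -0.03]), -0.004, 't', 7.55, 'pos', array([502.6,  38.3, 404.6]), 'yaw', 7.45, 'F', array([ 0.4, -0.4, -0.3]))
```

View pics/s6.png

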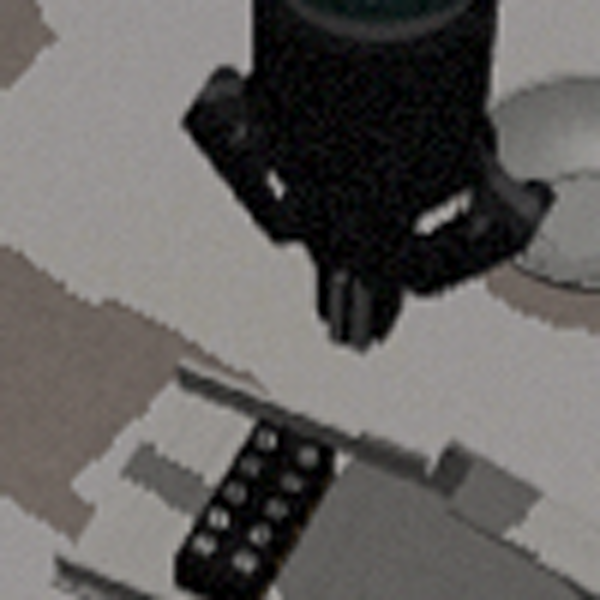

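View pics/t6.png

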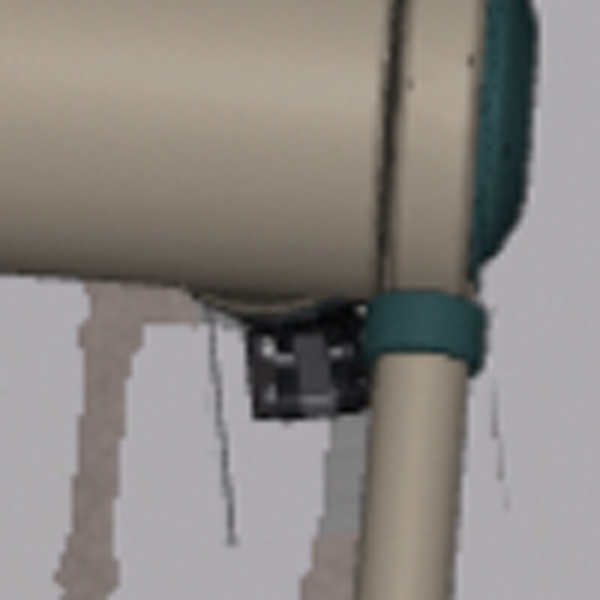

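The scene view shows the whole block on the landing, lying square across it. Its ten screws run from (268,440) to (243,562) in the crop. I'll take the centre and yaw from those.

```bash
python3 -c "
from h import *
s=load('scene',6)
a=np.array([(268,440),(250,465),(234,491),(219,519),(204,546),(309,456),(291,482),(275,507),(259,534),(243,562)])/6+[270,130]
w=np.array([ray(s,p,107)[:2] for p in a]);print(w.round(1))
c=w.mean(0);e=w[0]-w[4]+w[5]-w[9];ang=np.degrees(np.arctan2(e[1],e[0]))-90;print(c,ang)
A=CH[2];d=c-np.array(CH[:2]);print('chute',np.cos(A)*d[0]+np.sin(A)*d[1],-np.sin(A)*d[0]+np.cos(A)*d[1])
# top: uphill edge
t=load('top',6)
for uv in((252,418),(365,410),(245,330)):print(ray(t,(235+uv[0]/6,210+uv[1]/6),100).round(1))
print(shift([*c,405],ang))"
```

```text
[[453.5  58. ]
 [454.3  43.9]
 [456.   30. ]
 [458.5  15.7]
 [460.7   1.9]
 [471.1  60.3]
 [472.1  45.9]
 [473.4  32.4]
 [475.3  18.3]
 [477.3   4. ]]
[465.22596979  31.0305206 ] 6.83158969092058
chute -110.01331784126555 -1.845858330726358
[442.8  69.  100. ]
[446.2  28.2 100. ]
[474.6  72.1 100. ]
(array([-0.24, -3.8 , -0.03]), 0.011, 't', 7.55, 'pos', array([502.6,  38.3, 404.6]), 'yaw', 7.45, 'F', array([ 0.4, -0.4, -0.3]))
```

Call:
servo_tool(
  motion=[
    [[-0.1,-1.5,0],0],
    [[-0.2,-3,0],0],
    [[-0.2,-3.85,0],0.01],
    [[-0.2,-3.85,1.5],0.01],
    [[-0.2,-3.85,4],0.01],
    [[-0.2,-3.85,6.5],0.01],
    [[-0.2,-3.85,8],0.01],
    [[-0.2,-3.85,9],0.01],
    [[-0.2,-3.85,9],0.01],
    [[-0.2,-3.85,9],0.01],
  ],
  gripper=0.25,
  squeeze=40,
)

```text
clock: 8.55
ee_pos: [465.1, 31.3, 316.0]
tcp_rot: [[-0.12, 0.993, 0.001], [0.993, 0.12, -0.0], [-0.0, 0.001, -1.0]]
wrist_force: [1.0, -1.0, 0.6]
gripper_width: 64.1
```

```bash
python3 -c "
from h import *
s=shot('scene',7)
crop(s,270,130,100,100,6,'s7')
print(shift([464.5,31.5,261],6.9))"
```

```text
(array([ 0.04, -0.09,  5.53]), -0.001, 't', 8.6, 'pos', array([465.3,  31.2, 316.3]), 'yaw', 6.87, 'F', array([-0. , -0.4,  0.7]))
```

View pics/s7.png

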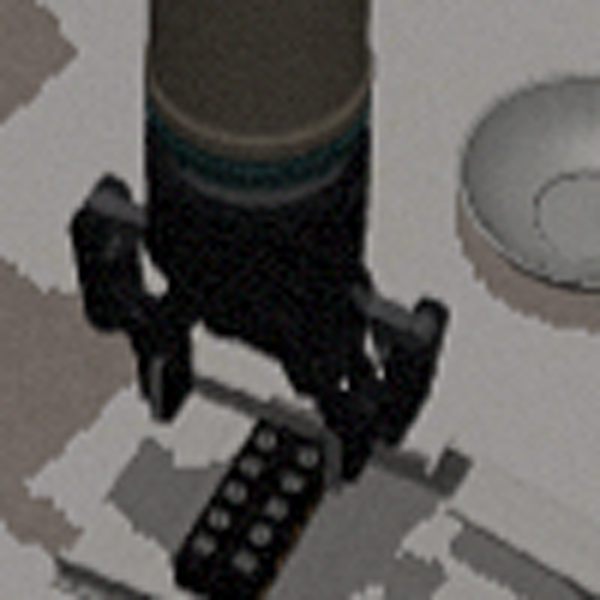

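The fingers straddle the block, 64 mm open. I'll go down 5.5 cm.

Call:
servo_tool(
  motion=[
    [[0,-0.05,1],0],
    [[0,-0.05,2],0],
    [[0,-0.05,3],0],
    [[0,-0.05,4],0],
    [[0,-0.05,4.8],0],
    [[0,-0.05,5.3],0],
    [[0,-0.05,5.5],0],
    [[0,-0.05,5.5],0],
    [[0,-0.05,5.5],0],
    [[0,-0.05,5.5],0],
  ],
)

```text
clock: 9.6
ee_pos: [464.8, 31.2, 260.9]
tcp_rot: [[-0.12, 0.993, 0.001], [0.993, 0.12, -0.0], [-0.0, 0.001, -1.0]]
wrist_force: [0.4, -0.5, 0.0]
gripper_width: 64.1
```

```bash
python3 -c "
from h import *
s=shot('scene',8)
crop(s,270,130,100,100,6,'s8')
print(shift([464.5,31.5,261],6.9))"
```

```text
(array([ 0.03, -0.02, -0.02]), -0.0, 't', 9.65, 'pos', array([464.7,  31.2, 260.8]), 'yaw', 6.88, 'F', array([-1.2,  0.1, -0.6]))
```

View pics/s8.png

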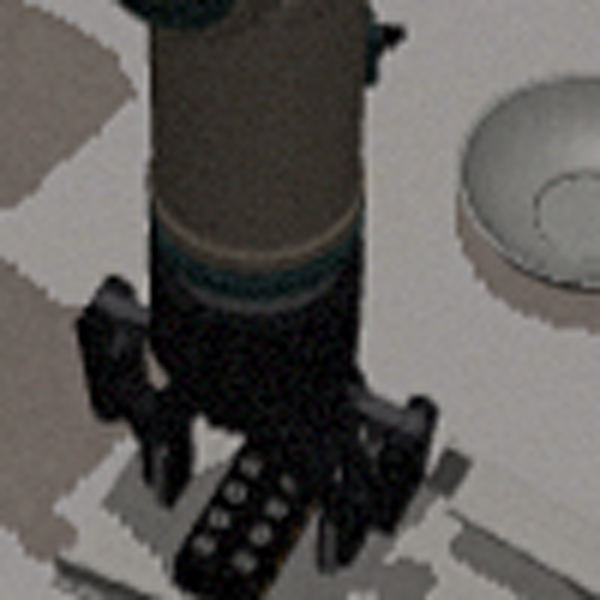

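The fingers are down on both sides of the block with no contact force. I'll close.

Call:
servo_tool(
  motion=[
    [[0,0,0],0],
    [[0,0,0],0],
    [[0,0,0],0],
    [[0,0,0],0],
    [[0,0,0],0],
    [[0,0,0],0],
    [[0,0,0],0],
    [[0,0,0],0],
    [[0,0,0],0],
    [[0,0,0],0],
  ],
  gripper=1,
  squeeze=50,
)

```text
clock: 10.65
ee_pos: [464.8, 31.2, 260.9]
tcp_rot: [[-0.12, 0.993, 0.001], [0.993, 0.12, -0.0], [-0.0, 0.001, -1.0]]
wrist_force: [0.1, -0.1, 5.3]
gripper_width: 32.7
```

It holds at 32.7 mm, so something is between the pads. The 5 N upward force suggests the tips touch the floor lightly. I'll lift straight up.

Call:
servo_tool(
  motion=[
    [[0,0,-0.3],0],
    [[0,0,-0.8],0],
    [[0,0,-1.5],0],
    [[0,0,-2.5],0],
    [[0,0,-4],0],
    [[0,0,-5.5],0],
    [[0,0,-7],0],
    [[0,0,-8],0],
    [[0,0,-8.5],0],
    [[0,0,-8.5],0],
  ],
)

```text
clock: 11.65
ee_pos: [464.7, 31.2, 346.2]
tcp_rot: [[-0.12, 0.993, 0.002], [0.993, 0.12, -0.0], [-0.0, 0.001, -1.0]]
wrist_force: [0.7, 0.7, -0.3]
gripper_width: 32.8
```

```bash
python3 -c "
from h import *
s=shot('scene',9)
crop(s,250,110,120,120,5,'s9')
print(shift([482,-320,346],-9.1))"
```

```text
(array([-35.09,  -2.46,  -0.04]), 0.279, 't', 11.7, 'pos', array([464.4,  31.3, 345.5]), 'yaw', 6.88, 'F', array([-1. , -1.1, -1. ]))
```

View pics/s9.png

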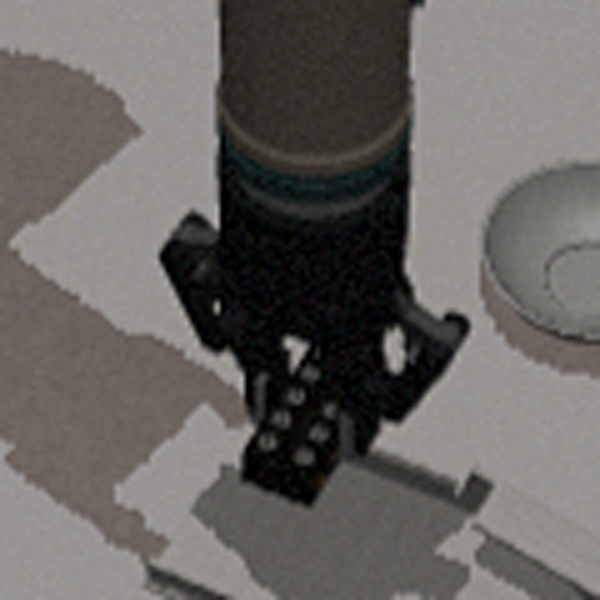

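The block is held level. I'll carry it over the tray at this height.

Call:
servo_tool(
  motion=[
    [[-1.5,-0.1,0],0.01],
    [[-4.5,-0.3,0],0.04],
    [[-8.5,-0.6,0],0.07],
    [[-12.5,-0.9,0],0.1],
    [[-16.5,-1.2,0],0.13],
    [[-20.5,-1.5,0],0.16],
    [[-24.5,-1.7,0],0.19],
    [[-28.5,-2.0,0],0.22],
    [[-32,-2.2,0],0.25],
    [[-34,-2.4,0],0.27],
  ],
)

```text
clock: 12.7
ee_pos: [481.3, -311.8, 344.3]
tcp_rot: [[0.152, 0.988, -0.001], [0.988, -0.152, 0.0], [-0.0, -0.001, -1.0]]
wrist_force: [0.4, -0.3, -1.3]
gripper_width: 33.2
```

Call:
servo_tool(
  motion=[
    [[-1,0,0],0.01],
    [[-1,0,1],0.01],
    [[-1,0,3],0.01],
    [[-1,0,5],0.01],
    [[-1,0,7],0.01],
    [[-1,0,8.5],0.01],
    [[-1,0,9.5],0.01],
    [[-1,0,10],0.01],
    [[-1,0,10],0.01],
    [[-1,0,10],0.01],
  ],
)

```text
clock: 13.7
ee_pos: [480.2, -318.9, 246.1]
tcp_rot: [[0.159, 0.987, 0.001], [0.987, -0.159, -0.001], [-0.001, 0.001, -1.0]]
wrist_force: [0.0, 0.1, -0.9]
gripper_width: 33.0
```

```bash
python3 -c "
from h import *
s=shot('scene',10);t=shot('top',10)
crop(s,150,200,180,220,3.5 if 0 else 3,'s10')
crop(t,380,170,130,150,4,'t10')
print(shift([482,-320,182],-9.1))"
```

```text
(array([-0.05,  0.18,  6.43]), -0.001, 't', 13.8, 'pos', array([ 480.2, -319.2,  246.3]), 'yaw', -9.16, 'F', array([-0.1, -0.6, -1.8]))
```

View pics/s10.png

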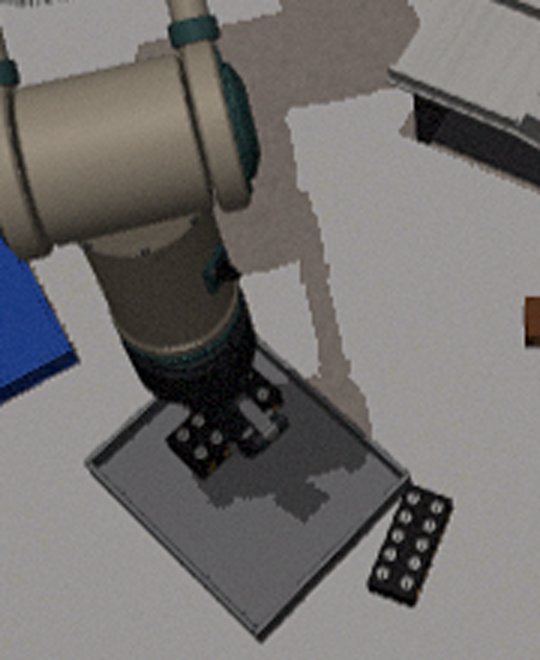

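View pics/t10.png

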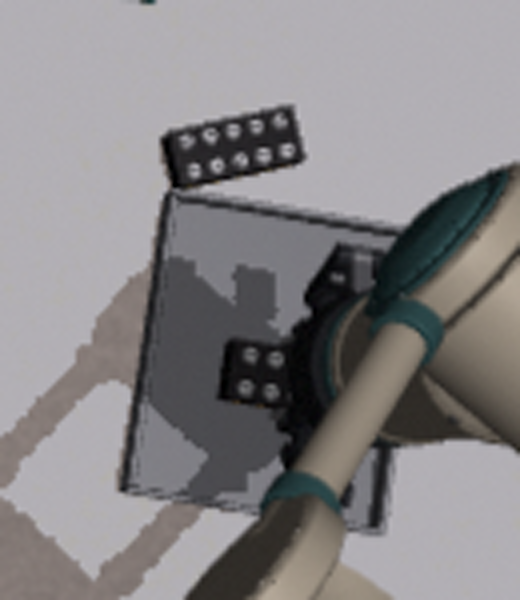

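The block is over the middle of the tray and well clear of the spare. The landing grasp (TCP 261 over a floor at 85) puts touchdown near TCP 180, so I'll go down about 66 mm and finish slowly.

Call:
servo_tool(
  motion=[
    [[0,0.1,1.5],0],
    [[0,0.1,3],0],
    [[0,0.1,4.2],0],
    [[0,0.1,5.2],0],
    [[0,0.1,5.8],0],
    [[0,0.1,6.2],0],
    [[0,0.1,6.4],0],
    [[0,0.1,6.5],0],
    [[0,0.1,6.55],0],
    [[0,0.1,6.55],0],
  ],
)

```text
clock: 14.8
ee_pos: [481.0, -319.3, 180.3]
tcp_rot: [[0.159, 0.987, 0.0], [0.987, -0.159, -0.0], [-0.0, 0.001, -1.0]]
wrist_force: [-0.0, -0.1, -1.6]
gripper_width: 32.9
```

Call:
servo_tool(
  motion=[
    [[0,0,0.03],0],
    [[0,0,0.06],0],
    [[0,0,0.09],0],
    [[0,0,0.1],0],
    [[0,0,0.1],0],
    [[0,0,0.1],0],
    [[0,0,0.1],0],
    [[0,0,0.1],0],
    [[0,0,0.1],0],
    [[0,0,0.1],0],
  ],
)

```text
clock: 15.8
ee_pos: [481.0, -319.3, 179.9]
tcp_rot: [[0.159, 0.987, 0.001], [0.987, -0.159, -0.001], [-0.001, 0.001, -1.0]]
wrist_force: [-1.3, 0.7, 5.2]
gripper_width: 33.2
```

It's touching the floor, with force going from −1.6 to +5 N. I'll release, then rise.

Call:
servo_tool(
  motion=[
    [[0,0,0],0],
    [[0,0,0],0],
    [[0,0,0],0],
    [[0,0,0],0],
    [[0,0,0],0],
    [[0,0,0],0],
    [[0,0,0],0],
    [[0,0,-0.3],0],
    [[0,0,-1],0],
    [[0,0,-2],0],
  ],
  gripper=0.2,
)

```text
clock: 16.8
ee_pos: [480.8, -319.2, 199.4]
tcp_rot: [[0.159, 0.987, -0.001], [0.987, -0.159, 0.0], [0.0, -0.001, -1.0]]
wrist_force: [-0.7, -0.8, 0.0]
gripper_width: 68.8
```

Call:
servo_tool(
  motion=[
    [[0,0,-2],0],
    [[0,0,-5],0],
    [[0,0,-8],0],
    [[0,0,-12],0],
    [[0,0,-15],0],
    [[0,0,-17],0],
    [[0,0,-18],0],
    [[0,0,-18],0],
    [[0,0,-18],0],
    [[0,0,-18],0],
  ],
)

```text
clock: 17.8
ee_pos: [480.6, -319.0, 377.5]
tcp_rot: [[0.159, 0.987, -0.002], [0.987, -0.159, 0.002], [0.001, -0.003, -1.0]]
wrist_force: [0.7, 0.3, 0.1]
gripper_width: 68.7
```

```bash
python3 -c "
from h import *
s=shot('scene',11);t=shot('top',11)
crop(s,150,200,180,220,2.7,'s11')
crop(t,380,170,130,150,4,'t11')
print(shift([482,-320,182],-9.1))"
```

```text
(array([-0.1 ,  0.19, 19.56]), -0.001, 't', 17.9, 'pos', array([ 480.7, -319.1,  377.6]), 'yaw', -9.17, 'F', array([ 0.1, -0.3,  0.8]))
```

View pics/s11.png

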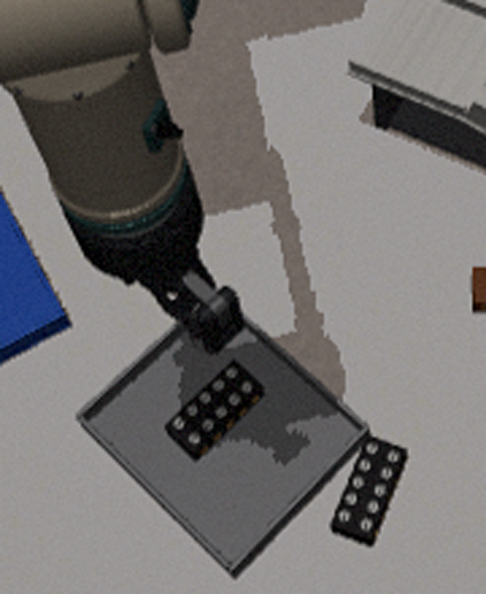

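View pics/t11.png

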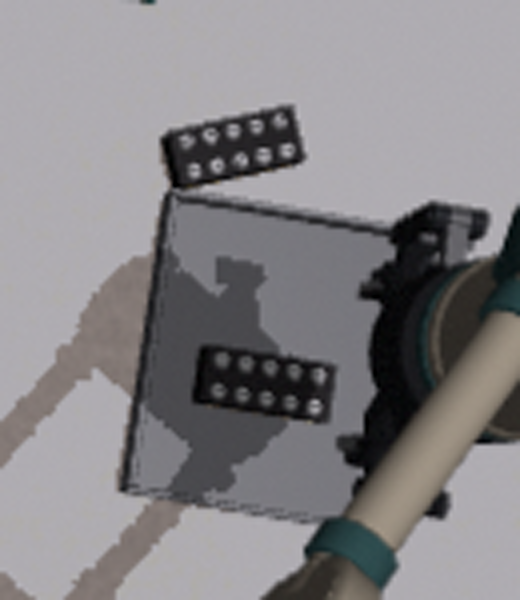

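The block lies flat in the middle of the tray, centred at about (446,266) in the top view. The gripper is clear and the spare hasn't moved, so I'm handing in.

```bash
python3 -c "
from h import *
t=load('top',11);print(ray(t,(380+268/4,170+384/4),26).round(1), ray(t,(380+235/4,170+146/4),22).round(1))
from station import job_done;print(job_done())"
```

```text
[ 479.5 -318.    26. ] [ 619.1 -301.5   22. ]
the job is handed in; nothing more can be done
None
```

The jammed block is now lying flat on the floor of the grey rectangular tray, and I handed the job in at about 18 s of the 58 s allowed. `job_done()` reports no verdict, so the result rests on my own checks.

**What I did:** I pushed the block up the slope with the shut gripper until it lay level on the landing. There I gripped it across its 34 mm, lifted it out, carried it over and lowered it to the tray floor. I released it only after the wrist force showed contact, going from −1.6 to +5 N.

**Last checks:**
- **Block on the landing:** its centre measured about −110 mm in the chute frame, inside the required range of −175 to −75 mm.
- **Block in the tray:** its centre is at about (480, −318), roughly 15 mm from the tray centre I measured at (493, −322).
- **Spare block:** it measured (619, −302) at the end against (620, −300) at the start, which is within measuring error.
- **Gripper:** it is open, about 180 mm above the tray, and the wrist force is near zero.

**Small disagreements:**
- The finger opening read about 33 mm on the 34 mm block.
- The fingertips seem to have brushed the landing floor lightly while closing, at about 5 N.
- The chute fit left errors of up to about 2 pixels.

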